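Vent-hold a bayonet lid on a stirrer pot

ROBOT

A 6-joint arm with a two-finger parallel gripper is mounted at the origin on the work surface. World frame = base frame: x ahead of the robot, y to its left, z up, the work surface at z = 0. Lengths are in m, angles in degrees, forces in N, time in s.
With the tool pointing down it reaches from about 0.25 to 0.725 m from the base axis. Payload 9.7 kg.
Tool frame: the origin (TCP) lies between the finger pads; the fingertips stand 22 mm ahead of it and the grasp point (between the pads) lies 3 mm ahead of it; z points along the fingers, y is the line along which they close (so a half turn about z gives the same grasp; the last joint's range is limited). The gripper opens to 85 mm and grips with 20 to 120 N. Pads are 22 mm wide; open, the fingers measure 114 mm over their backs; the gripper's body (76 mm by 85 mm) begins 54 mm behind the grasp point. The pads swing forward as they close: fully open they stand 13 mm farther back than shut.
Start: joints at [-67.666, 4.979, 10.078, 95.1, 0, 90], TCP at [0.209, -0.509, 0.253] pointing down, gripper open.
Joint ranges: [-179.16, 179.16], [-48.56, 103.87], [-65.8, 70.77], [-126.05, 130.52], [-82.76, 87.17], [-180, 180]. Speed limits (degrees/s): [127.2, 127.2, 147.25, 180, 180, 180].

INTERFACE

Orientations are given as [roll, pitch, yaw] about the fixed x, y, z axes, in that order (R = Rz(yaw) Ry(pitch) Rx(roll)).
In Python, from workcell import bot, viewer, finder gives the robot as it stands.
- The arm moves only by the tool move_arm, never from a script. Its arguments are lists of equal length, an entry for each row: "offset": the shift along the tool's x, y, z in cm, a list of three; "twist": the turn, a rotation vector about the tool's x, y, z in rad, a list of three; "grip": the opening, from 0 (shut) to 1 (fully open). In form: {"offset": [[x, y, z], ...], "twist": [[ax, ay, az], ...], "grip": [grip, ...]}. A call has 1 to 5 rows; each row shifts and turns the commanded pose from where the row before left it, along the tool's axes as they then stand; what a row does not reach is not made up. A row lasts 1/10 s, in which the tool goes at most 50 mm and 8.59 degrees, less where a joint would pass 70% of its speed; a pose out of reach is approached as far as the arm can. A call is refused whole if a number of a shift passes 5 or a number of a turn 0.15, either way. A call with a gripper value outside its range is refused whole. The fingers move at their own pace and stop on an object; "force" is the grip in N (left out, the last holds). Time passes only in rows, so rows that do not move let the fingers close. It gives the time, the measured TCP pose, the force, the opening and the grip force at its end, in the units of the state.
- bot.get_obs(): the state, without advancing time (a new reading comes with each control period).
- viewer.camera(name): name is "side" or "top"; returns a dict with "color" (480x640x3 uint8, red, green, blue), "depth" (480x640 float32, m along the optical axis (not along the pixel's ray), 0 where there is no reading), "vfov" (degrees; the focal length in pixels is half the picture's height over the tangent of half this angle, whatever the lens; pixels are square), "cx", "cy" (the principal point, pixels), "k1" (the pictures are not rectified: a ray, as slopes to the right and down, at radius r is drawn at 1 + k1 r^2 times it, then the intrinsics apply), "position" and "attitude" of the camera in the world. Camera axes: x right, y down, z forward; pixel columns grow to the right and rows downward; lengths in m; the calibration is good to about 2 mm. A picture is of the moment at which its call begins.
- bot.job_done(): hands the job in; it is judged then, once.
Trained networks look in a picture, given as the dict that the camera call returned (one of the last four; its "shot" number tells which), for a name from the list of things; names that differ only in an ending like _2 or _b are one class to them, and where a whole thing is asked for, a point or a joint stands for the part that bears it (a point fixed in the world has none). Each returns a list of dicts, best first, with "p" (0 to 1); they miss things now and then, are a little off and sometimes report something else, mostly with a low value. They report only what shows in the picture. A call takes as long as a camera call. They do not tell look-alikes from the thing itself.
- finder.boxes_of(picture, thing): "position" ([column, row] in pixels, amid what is visible of it).
- finder.pinpoint(picture, thing): "position" ([column, row] in pixels: a listed point, or the origin of a listed thing).
The state is a dict: "time": time; "q": joint angles; "qd": joint speeds; "joint_efforts": joint torques, N m; "ee_pos": TCP position; "tcp_rot": TCP orientation; "wrist_force": force on the tool from outside, world axes, zero at the start; "torque": the same for the moment, N m; "opening": finger opening in m; "grasp_force": force on a finger pad.
Only numpy, scipy, OpenCV 4.12 (cv2) and the standard library are available. Lean on these libraries where they do the work, as an engineer would, in place of code of your own. Each camera call takes 0.05 s, during which the arm holds its last target. There are 200 camera calls.

TASK

On the stirrer plate, slide the aluminium pot along from the white ring to the centre of the blue ring without lifting or tipping it. Then set the blue lid into the pot's slots and turn it clockwise (seen from above) half way, to the yellow mark, well short of the red mark and its lock click. Finish while still gripping the lid and holding it there, because a spring turns it back when let go; leave the other lab things where they stand.

Things in the scene. Friction and masses are not known exactly. Their poses are not given: they have to be found in the camera images.
- stirrer: Low stirrer plate, fixed: white housing, flat dark steel top, 170 (x) x 310 (y) x 45 mm high. Origin: centre of its underside, on the bench. A white and a blue ring are painted on the top, 75 mm to either side of its middle along its y (150 mm between centres); which is on which side varies.
- load_ring: White painted ring, 114 mm outer and 96 mm inner diameter, flat, on the stirrer's top: where the pot starts. Origin: its centre, at the height of the plate's top.
- mix_ring: Blue painted ring, same size, flat, on the stirrer's top: where the pot must go. Origin: its centre, at the height of the plate's top.
- pot: Loose round aluminium pot, 0.6 to 0.9 kg, 85 mm high; straight wall, 66 mm outer and 58 mm inner diameter, to be gripped across from above; round foot of 90 mm diameter, 10 mm high. Origin: centre of its underside; z up; its x axis runs through the two facing lid slots. It stands on the plate by friction alone.
- mouth (a point): Centre of the pot's mouth, at the top of its 5 mm thick inward grey lip (hole 39 mm diameter). Two facing slots in the lip, each 56 deg wide, let the lid's lugs in with about 9 deg play either way. Blocks under the lip stop an anticlockwise turn.
- half_mark (a point): One of the two yellow marks on the pot's rim, 30 mm from its axis: half way. Marks are on the rim top and outer wall, each twice, 180 deg apart: white at the slots (0 deg, pot's x axis), yellow 40 deg clockwise from them seen from above, red at 80 deg (locked).
- lid: Loose blue bayonet lid, 0.08 to 0.17 kg, standing on its plug on the bench. Origin: centre of the plug's underside; z up; lugs, grip bar and white pointers lie along its x; a half turn makes no difference. Plug 33 mm diameter, 13 mm high, two steel lugs at its foot (50.5 mm over both, 12 wide, 5 high). Disc 54 mm diameter, from 13 to 20 mm. Seated, its origin is 72 mm above the pot's.
- lid_grip (a point): Point to grip in the lid's upright blue bar, 42 mm above the lid's origin; the bar is 46 mm long (lid's x), 14 mm thick (lid's y) and reaches from 20 to 53 mm above the origin. Once turned under the lip the lid has 3 mm of play up and down.
- catch_ring (a joint): Sprung ring hidden under the pot's lip; the lugs push it. 0 until the lid is turned about 12 deg clockwise from the slots, then it grows with the turn (rad, about 0.45 at the yellow mark) and pushes back with 0.04 to 0.07 N m: a lid let go springs back. From 0.80 (lid at about 60 deg) the lock has clicked; stop at 1.15 (80 deg).
- beaker: Bystander: glass beaker, 84 mm diameter, 110 mm high. Origin: centre of its underside.
- red_bottle: Bystander: white bottle with red cap, 50 mm diameter, 120 mm high. Origin: centre of its underside.
- green_bottle: Bystander: white bottle with green cap, 50 mm diameter, 120 mm high. Origin: centre of its underside.
- dish: Bystander: flat white dish, 80 mm diameter, 15 mm high. Origin: centre of its underside.
- plain_cap: Bystander: plain orange round cap without bar or lugs, 48 mm diameter, 26 mm high; not the lid. Origin: centre of its underside.
- spatula: Bystander: flat spatula with a wooden handle lying on the bench, 180 mm long along its x.
Mind the look-alikes: they are no part of the job. Of the things that look like the lid, the smallest one is meant. What is shaped like the pot but pink is not meant.

How it is judged:
By the outcome, as a careful person would: the job done as asked, in the order asked, and still so for the second after the job is handed in, while the arm keeps its last pose, push and grip.
It also fails if it takes over 61 s, if anything falls off the work surface, if the arm or the gripper's body presses on something with over 40 N, if the wrist force passes 120 N, or if a joint passes its speed limit or range.

## Working session

There is one attempt and no reset: what is moved stays moved. The work goes in short steps, Python scripts to look and compute and a tool call to move; the robot and the scene stay as the last step left them, time stands still between calls to the robot, and variables do not carry over. Pictures are saved under pics/ and viewed, at most 10 in all, crops included, and the job is handed in when it is done.

Besides the shell and the picture viewer there is one more tool, called after "Emit:" as name(argument=value, ...), one argument or row to a line, values as JSON. move_arm: Moves the arm, as the interface text tells. Its arguments: {"type":"object","properties":{"offset":{"type":"array","items":{"type":"array","items":{"type":"number"}}},"twist":{"type":"array","items":{"type":"array","items":{"type":"number"}}},"grip":{"type":"array","items":{"type":"number"}},"force":{"type":"number"}},"required":["offset","twist","grip"]}

```bash
mkdir -p pics; cat > h.py <<'E'
import numpy as np, cv2
from workcell import bot, viewer, finder
from scipy.spatial.transform import Rotation as R
def K(p):
    f=240/np.tan(np.radians(p["vfov"])/2); return f
def rot(p):
    a=np.array(p["attitude"],float)
    if a.shape==(3,3): return a
    if a.size==3: return R.from_euler('xyz',a,degrees=True).as_matrix()
    return R.from_quat(a).as_matrix()
def ray(p,uv):
    f=K(p); d=np.array([(uv[0]-p["cx"])/f,(uv[1]-p["cy"])/f]); s=d.copy()
    for _ in range(30): s=d/(1+p["k1"]*(s@s))
    return rot(p)@np.r_[s,1]
def atz(p,uv,z):
    r=ray(p,uv);o=np.array(p["position"]);return o+r*(z-o[2])/r[2]
def dep(p,uv):
    c,r=int(round(uv[0])),int(round(uv[1]))
    w=p["depth"][max(r-2,0):r+3,max(c-2,0):c+3];w=w[w>0]
    return np.array(p["position"])+ray(p,uv)*np.median(w) if w.size else None
def tri(p1,u1,p2,u2):
    A=np.c_[ray(p1,u1),-ray(p2,u2)];b=np.array(p2["position"])-np.array(p1["position"])
    t=np.linalg.lstsq(A,b,rcond=None)[0]
    a=np.array(p1["position"])+ray(p1,u1)*t[0];c=np.array(p2["position"])+ray(p2,u2)*t[1]
    return (a+c)/2,np.linalg.norm(a-c)
def proj(p,X):
    x=rot(p).T@(np.array(X)-np.array(p["position"]));s=x[:2]/x[2];s=s*(1+p["k1"]*(s@s))
    return s*K(p)+[p["cx"],p["cy"]]
def save(p,n): cv2.imwrite("pics/"+n,cv2.cvtColor(p["color"],cv2.COLOR_RGB2BGR))
E
python3 - <<'E'
from h import *
np.set_printoptions(precision=4,suppress=True)
P={n:viewer.camera(n) for n in("side","top")}
for n,p in P.items():
    save(p,n+"0.png"); print(n,{k:p[k] for k in p if k not in("color","depth")})
    for t in ["load_ring","mix_ring","pot","mouth","half_mark","lid","lid_grip","stirrer","plain_cap"]:
        for d in finder.pinpoint(p,t)[:4]:
            if d["p"]>.2: print(n,t,round(d["p"],2),np.round(d["position"],1),dep(p,d["position"]))
E
```

```text
side {'vfov': 43.45844720574968, 'cx': 314.93414154070626, 'cy': 232.48050656304338, 'k1': -0.1358828133131026, 'position': array([ 0.5034, -1.2234,  0.8398]), 'attitude': array([-119.3698,    0.8757,   -2.6512]), 'shot': 1}
side load_ring 0.56 [318.6 273. ] [ 0.555  -0.0408  0.0645]
side mix_ring 0.89 [302.3 239.7] [0.5216 0.1497 0.0462]
side mix_ring 0.4 [315.  273.3] [ 0.5465 -0.0397  0.0634]
side pot 0.72 [380.3 247.4] [0.7269 0.1342 0.023 ]
side pot 0.57 [317.8 268.2] [ 0.5533 -0.0402  0.0776]
side mouth 0.88 [384.3 218.1] [0.7429 0.1871 0.082 ]
side mouth 0.8 [319.3 238.5] [0.5602 0.0134 0.1266]
side half_mark 0.77 [387.7 224.5] [0.7526 0.1847 0.0635]
side half_mark 0.56 [334.7 242.2] [ 0.6116  0.2095 -0.0001]
side lid 0.8 [385.9 385.1] [ 0.6648 -0.3859  0.0301]
side lid 0.67 [328.9 374.1] [ 0.5593 -0.3388  0.0217]
side lid 0.64 [323.2 339.1] [ 0.5542 -0.2343  0.0246]
side lid_grip 0.75 [385.9 365.7] [ 0.6645 -0.3751  0.0695]
side lid_grip 0.75 [322.8 320. ] [ 0.5545 -0.2211  0.0651]
side lid_grip 0.68 [312.3 273.7] [ 0.5403 -0.0349  0.0594]
side stirrer 0.9 [311.4 271.8] [ 0.5
[... 528 characters left out ...]
2 [262.6 167.5] [0.754  0.1727 0.0102]
top mouth 0.55 [176.  324.2] [0.3958 0.3712 0.0053]
top half_mark 0.95 [343.5 223.2] [ 0.6088 -0.0113  0.0467]
top half_mark 0.69 [274.1 168.6] [0.7269 0.1382 0.0855]
top lid 0.64 [489.1 197.8] [ 0.6626 -0.3463  0.0273]
top lid 0.63 [432.3 245.3] [ 0.5502 -0.2014  0.0701]
top lid 0.56 [477.8 245.8] [ 0.5502 -0.3077  0.0439]
top lid 0.5 [155.7 264.7] [0.5319 0.4202 0.0043]
top lid_grip 0.76 [481.5 242.1] [ 0.5579 -0.3157  0.0463]
top lid_grip 0.66 [502.6 192.3] [ 0.6637 -0.3621  0.0707]
top lid_grip 0.65 [434.5 243.5] [ 0.5539 -0.2062  0.0708]
top stirrer 0.82 [309.7 256.1] [0.5369 0.0658 0.0454]
top plain_cap 0.78 [454.  335.8] [ 0.3544 -0.2469  0.0263]
```

View pics/top0.png

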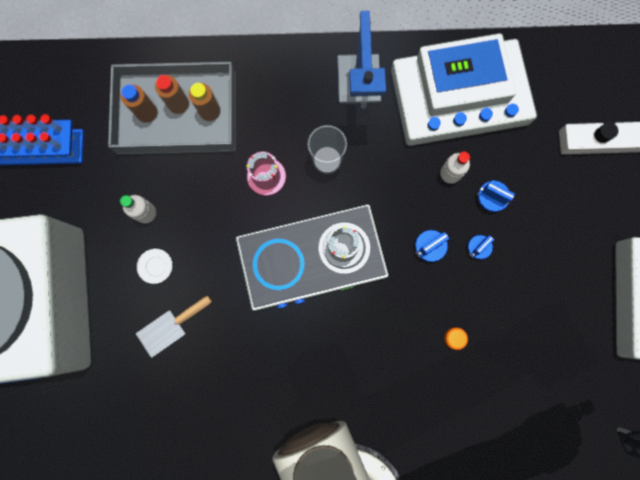

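View pics/side0.png

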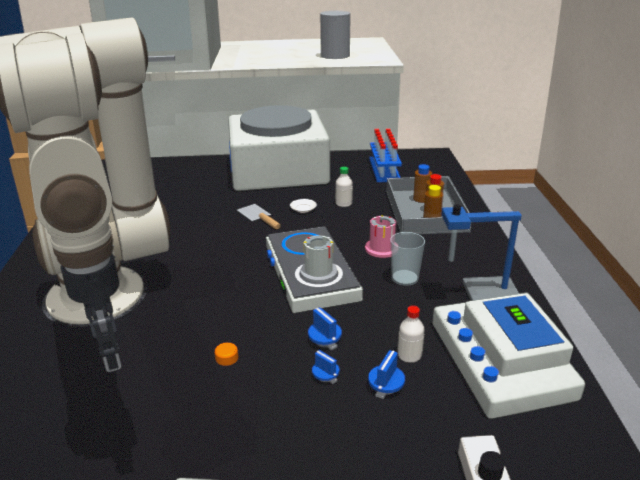

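The top view shows the pot on the white ring at (344,245), the blue ring at (278,264), and the smallest of three blue lids at (481,247). In the side view that lid is at (325,370). The pink pot is a decoy.

```bash
cat >> h.py <<'E'
def cloud(p,c0,c1,r0,r1):
    f=K(p);out=[];uv=[]
    for r in range(r0,r1):
        for c in range(c0,c1):
            d=p["depth"][r,c]
            if d>0: out.append(np.array(p["position"])+ray(p,(c,r))*d);uv.append((c,r))
    uv=np.array(uv);return np.array(out),p["color"][uv[:,1],uv[:,0]].astype(int),uv
def circ(X):
    A=np.c_[2*X[:,:2],np.ones(len(X))];s=np.linalg.lstsq(A,(X[:,:2]**2).sum(1),rcond=None)[0]
    return s[:2],np.sqrt(s[2]+s[0]**2+s[1]**2)
E
python3 - <<'E'
from h import *
np.set_printoptions(precision=4,suppress=True)
P={n:viewer.camera(n) for n in("side","top")}
t,s=P["top"],P["side"]
# rings by colour, intersect plane .045
for n,p,b in (("top",t,(240,320,225,310)),("side",s,(265,345,225,265))):
    X,C,uv=cloud(p,*b)
    m=(C[:,2]>130)&(C[:,0]<100)&(C[:,2]-C[:,0]>70)
    Y=np.array([atz(p,u,.045) for u in uv[m]])
    c,r=circ(Y); g=abs(np.hypot(*(Y[:,:2]-c).T)-.0525)<.008; c,r=circ(Y[g]); print(n,"mix",c,r,m.sum(),"z",np.median(X[m,2]))
# pot rim
for n,p,b in (("top",t,(312,378,215,280)),("side",s,(295,345,225,290))):
    X,C,uv=cloud(p,*b); m=(X[:,2]>.115)&(X[:,2]<.145); print(n,"rim",m.sum(),np.median(X[m,2]),circ(X[m]),X[m].min(0),X[m].max(0))
# stirrer plate tops
X,C,uv=cloud(t,462,502,228,268)
m=(X[:,2]>.04)&(X[:,2]<.07); B=X[m];print("bar top",m.sum(),np.median(B[:,2]),B.mean(0),B.min(0),B.max(0))
w,v=np.linalg.eigh(np.cov(B[:,:2].T));print("dir",np.degrees(np.arctan2(v[1,1],v[0,1])),np.sqrt(w*12))
m=(X[:,2]>.012)&(X[:,2]<.027);print("disc",m.sum(),np.median(X[m,2]),circ(X[m]),X[m].mean(0))
X,C,uv=cloud(s,305,348,345,388)
m=(X[:,2]>.032)&(X[:,2]<.07); B=X[m];print("side bar",m.sum(),B.mean(0),B.min(0),B.max(0))
w,v=np.linalg.eigh(np.cov(B[:,:2].T));print("dir",np.degrees(np.arctan2(v[1,1],v[0,1])))
a=cv2.resize(t["color"][210:285,305:385],None,fx=5,fy=5,interpolation=2)
b=cv2.resize(t["color"][210:285,450:530],None,fx=5,fy=5,interpolation=2)
c=cv2.resize(s["color"][220:275,280:360],None,fx=5,fy=5,interpolation=2)
d=cv2.resize(s["color"][340:395,290:370],None,fx=5,fy=5,interpolation=2)
I=np.vstack([np.hstack([a,b])[:325],np.hstack([c,d])]);print(I.shape)
cv2.imwrite("pics/crop0.png",I[:600,:,::-1])
for p,n in((t,"top"),(s,"side")):
    for k in("lid","lid_grip","mouth","half_mark","pot"):
        print(n,k,[(round(d["p"],2),np.round(d["position"],1).tolist()) for d in finder.pinpoint(p,k)[:5]])
E
```

```text
top mix [0.5187 0.1348] 0.05243345962061791 797 z 0.04551182466070647
side mix [0.5091 0.1299] 0.049737269722375 238 z 0.04495878497960587
top rim 474 0.13018688966064995 (array([ 0.5539, -0.0077]), np.float64(0.02811541300523406)) [ 0.5208 -0.0409  0.1153] [0.5869 0.025  0.1348]
side rim 402 0.127105794891474 (array([ 0.5551, -0.011 ]), np.float64(0.02902613912270573)) [ 0.5227 -0.0448  0.1151] [0.5872 0.0289 0.1338]
bar top 152 0.0522695844844836 [ 0.5511 -0.3185  0.0521] [ 0.5323 -0.3398  0.0404] [ 0.57   -0.2995  0.059 ]
dir 132.87153774909308 [0.0149 0.0479]
disc 297 0.02028598003962334 (array([ 0.5507, -0.3193]), np.float64(0.020962697641731105)) [ 0.5508 -0.3169  0.0202]
side bar 272 [ 0.5523 -0.3255  0.0467] [ 0.5334 -0.3424  0.0321] [ 0.5718 -0.3001  0.0576]
dir 136.70997409633938
(600, 800, 3)
top lid [(0.92, [426.7, 246.8]), (0.88, [491.4, 197.1]), (0.83, [480.8, 247.3])]
top lid_grip [(0.91, [436.3, 244.3]), (0.89, [483.5, 245.2]), (0.84, [498.7, 190.7])]
top mouth [(0.89, [261.6, 167.0]), (0.56, [343.2, 241.7])]
top half_mark [(0.94, [275.7, 166.2]), (0.56, [344.0, 223.6])]
top pot [(0.67, [342.9, 247.4]), (0.57, [267.8, 177.0])]
side lid [(0.97, [323.2, 340.8]), (0.73, [321.3, 374.9]), (0.62, [385.3, 383.5])]
side lid_grip [(0.93, [384.5, 367.3]), (0.74, [323.9, 321.8]), (0.55, [322.3, 362.1])]
side mouth [(0.87, [383.1, 221.9]), (0.69, [319.8, 242.8]), (0.66, [404.0, 277.5])]
side half_mark [(0.74, [332.0, 244.4]), (0.66, [385.3, 230.2])]
side pot [(0.82, [382.1, 245.4]), (0.8, [318.9, 270.3])]
```

View pics/crop0.png

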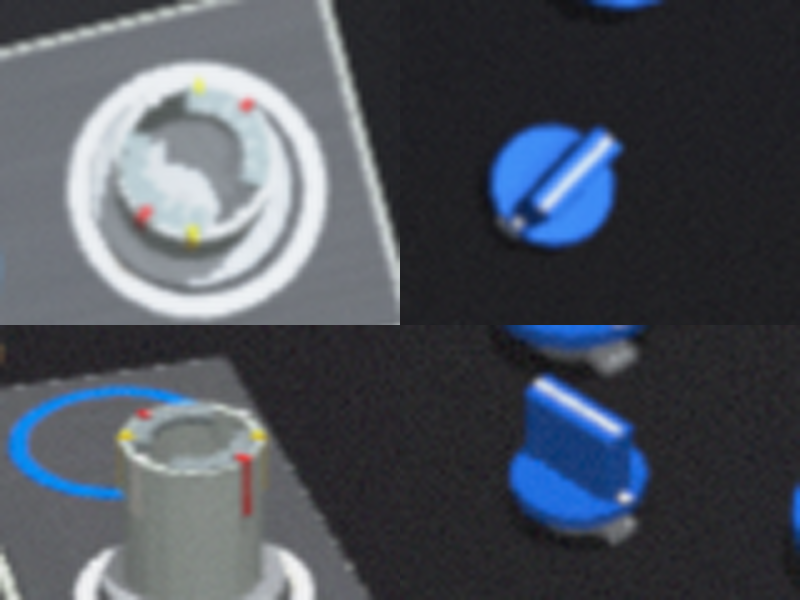

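The crop shows the pot's yellow marks at top pixels (344.8,227.2) and (343.4,256.8), red at (354.4,230.8) and (333.6,252.8). The slots are therefore upper-left and lower-right. The lid's bar runs from upper right to lower left.

```bash
cat >> h.py <<'E'
def state():
    o=bot.get_obs(); return o,np.array(o["ee_pos"]),R.from_euler('xyz',o["tcp_rot"],degrees=True)
E
python3 - <<'E'
from h import *
np.set_printoptions(precision=4,suppress=True)
t,s=viewer.camera("top"),viewer.camera("side")
U={k:atz(t,u,.13)[:2] for k,u in dict(y1=(344.8,227.2),y2=(343.4,256.8),r1=(354.4,230.8),r2=(333.6,252.8)).items()}
for a,b in(("y1","y2"),("r1","r2")):
    d=U[a]-U[b];print(a,(U[a]+U[b])/2,np.linalg.norm(d),np.degrees(np.arctan2(d[1],d[0])))
S={k:atz(s,(280+u[0]/5,220+(u[1]-325)/5),.13)[:2] for k,u in dict(y1=(260,436),y2=(125,436),r1=(244,457),r2=(144,413)).items()}
for a,b in(("y1","y2"),("r1","r2")):
    d=S[a]-S[b];print("side",a,(S[a]+S[b])/2,np.linalg.norm(d),np.degrees(np.arctan2(d[1],d[0])))
print("bar tri",tri(t,(450+575/5,210+172/5),s,(290+583/5-80,340+(400-325)/5)))
# white ring centre in top
X,C,uv=cloud(t,312,378,215,285);m=(C.min(1)>190)&(abs(X[:,2]-.045)<.004);Y=X[m];c,r=circ(Y);g=abs(np.hypot(*(Y[:,:2]-c).T)-.0525)<.007;print("white",circ(Y[g]),g.sum())
# stirrer rect
X,C,uv=cloud(t,225,400,195,320);m=(X[:,2]>.038)&(X[:,2]<.052)
r=cv2.minAreaRect((X[m][:,:2]*1000).astype(np.float32));print("stir",r)
o,p,q=state();print(o["ee_pos"],o["tcp_rot"],o["opening"],o["wrist_force"]);print(q.as_matrix())
E
```

```text
y1 [ 0.5532 -0.0081] 0.06158083706469652 -4.492651485077236
r1 [ 0.5536 -0.008 ] 0.0626905959808386 -44.722600728844874
side y1 [ 0.5571 -0.0096] 0.0631030253142575 -4.152621979488993
side r1 [ 0.5576 -0.0085] 0.06270322849934014 -44.74134152732264
bar tri (array([ 0.5403, -0.444 ,  0.1612]), np.float64(0.017362547917131394))
white (array([ 0.5545, -0.0106]), np.float64(0.05246767792703351)) 551
stir ((537.546142578125, 62.05767822265625), (168.27191162109375, 306.93096923828125), 12.662694931030273)
[ 0.209  -0.5087  0.2533] [-179.9986   -0.0015   22.3317] 0.0850611571368322 [ 0.7314 -0.3276 -0.5764]
[[ 0.925  0.38   0.   ]
 [ 0.38  -0.925  0.   ]
 [ 0.    -0.    -1.   ]]
```

Emit:
move_arm(
  offset=[
    [3.4,-2.2,0],
    [3.4,-2.2,0],
    [3.4,-2.2,0],
    [3.4,-2.2,0],
    [3.4,-2.2,0],
  ],
  twist=[
    [0,0,0],
    [0,0,0],
    [0,0,0],
    [0,0,0],
    [0,0,0],
  ],
  grip=[1,1,1,1,1],
)

```text
time: 2.2
ee_pos: [0.325, -0.341, 0.2534]
tcp_rot: [180.0, -0.0, 22.3]
wrist_force: [1.0, 0.1, -0.3]
opening: 0.0855
grasp_force: 0.0
```

Emit:
move_arm(
  offset=[
    [3.4,-2.2,0],
    [3.4,-2.2,0],
    [3.4,-2.2,0],
    [3.4,-2.2,0],
    [3.4,-2.2,0],
  ],
  twist=[
    [0,0,0],
    [0,0,0],
    [0,0,0],
    [0,0,0],
    [0,0,0],
  ],
  grip=[1,1,1,1,1],
)

```text
time: 2.7
ee_pos: [0.4406, -0.1745, 0.2535]
tcp_rot: [180.0, -0.0, 22.3]
wrist_force: [-0.0, -0.4, 0.1]
opening: 0.0851
grasp_force: 0.0
```

Emit:
move_arm(
  offset=[
    [3.4,-2.2,0],
    [3.4,-2.2,0],
    [3.4,-2.2,0],
    [3.4,-2.2,0],
    [0,0,0],
  ],
  twist=[
    [0,0,0],
    [0,0,0],
    [0,0,0],
    [0,0,0],
    [0,0,0],
  ],
  grip=[1,1,1,1,1],
)

```text
time: 3.2
ee_pos: [0.534, -0.0396, 0.2524]
tcp_rot: [-179.9, 0.0, 22.6]
wrist_force: [0.2, -1.0, -0.9]
opening: 0.0854
grasp_force: 0.0
```

Emit:
move_arm(
  offset=[
    [3.3,-2.1,2],
    [0,0,3],
    [0,0,0],
    [0,0,0],
  ],
  twist=[
    [0,0,0],
    [0,0,0],
    [0,0,0],
    [0,0,0],
  ],
  grip=[1,1,1,1],
)

```text
time: 3.6
ee_pos: [0.5542, -0.0115, 0.2037]
tcp_rot: [-180.0, 0.1, 22.3]
wrist_force: [-0.9, -0.8, 0.7]
opening: 0.0854
grasp_force: 0.0
```

```bash
python3 - <<'E'
from h import *
np.set_printoptions(precision=4,suppress=True)
o,p,q=state();print(p,o["tcp_rot"],o["wrist_force"],o["time"])
M=q.as_matrix();print(M.T@(np.array([.5555,-.009,.108])-p)*100)
s=viewer.camera("side");save(s,"side1.png")
E
```

```text
[ 0.5542 -0.0115  0.2037] [-179.9881    0.0532   22.3172] [-0.9452 -0.7559  0.7418] 3.6
[ 0.2189 -0.1773  9.5713]
```

View pics/side1.png

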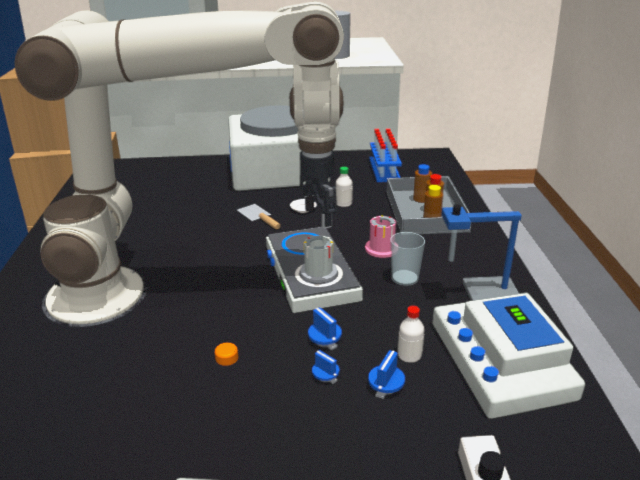

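The side view shows the gripper open above the pot at about (318,215), with everything else in place. Next: lower it and close gently.

Emit:
move_arm(
  offset=[
    [0.2,-0.2,3],
    [0,0,3],
    [0,0,2],
    [0,0,1.6],
    [0,0,0],
  ],
  twist=[
    [0,0,0],
    [0,0,0],
    [0,0,0],
    [0,0,0],
    [0,0,0],
  ],
  grip=[1,1,1,1,1],
  force=25,
)

```text
time: 4.15
ee_pos: [0.5554, -0.0091, 0.107]
tcp_rot: [-180.0, 0.1, 22.3]
wrist_force: [-0.8, -0.2, -0.0]
opening: 0.0853
grasp_force: 0.0
```

Emit:
move_arm(
  offset=[
    [0,0,0],
    [0,0,0],
    [0,0,0],
    [0,0,0],
    [0,0,0],
  ],
  twist=[
    [0,0,0],
    [0,0,0],
    [0,0,0],
    [0,0,0],
    [0,0,0],
  ],
  grip=[0.7,0.7,0.7,0.7,0.7],
)

```text
time: 4.65
ee_pos: [0.5566, -0.0085, 0.1097]
tcp_rot: [179.9, -0.2, 22.3]
wrist_force: [-3.3, 0.7, 7.2]
opening: 0.0657
grasp_force: 29.4
```

Emit:
move_arm(
  offset=[
    [0.1,-0.5,0],
    [0.1,-0.9,0],
    [0.2,-1.1,0],
    [0.2,-1.1,0],
    [0.2,-1.1,0],
  ],
  twist=[
    [0,0,0],
    [0,0,0],
    [0,0,0],
    [0,0,0],
    [0,0,0],
  ],
  grip=[0.7,0.7,0.7,0.7,0.7],
)

```text
time: 5.15
ee_pos: [0.5469, 0.0373, 0.1099]
tcp_rot: [179.8, -0.2, 22.3]
wrist_force: [0.8, -6.4, 6.1]
opening: 0.0655
grasp_force: 29.3
```

```bash
python3 - <<'E'
from h import *
np.set_printoptions(precision=4,suppress=True)
o,p,q=state();print(p,o["tcp_rot"],o["wrist_force"],o["torque"],o["opening"],o["grasp_force"])
E
```

```text
[0.5469 0.0373 0.1099] [179.7868  -0.2018  22.2669] [ 0.7787 -6.3918  6.135 ] [-1.1621 -0.2096  0.0274] 0.06550499232796968 29.325562042649835
```

Emit:
move_arm(
  offset=[
    [0.2,-1.1,0],
    [0.1,-1.1,0],
    [0.2,-1.1,0],
    [0.1,-1.1,0],
    [0.2,-1.1,0],
  ],
  twist=[
    [0,0,0],
    [0,0,0],
    [0,0,0],
    [0,0,0],
    [0,0,0],
  ],
  grip=[0.7,0.7,0.7,0.7,0.7],
)

```text
time: 5.65
ee_pos: [0.5333, 0.0915, 0.1099]
tcp_rot: [179.8, -0.2, 22.3]
wrist_force: [2.6, -6.1, 6.3]
opening: 0.0661
grasp_force: 29.4
```

Emit:
move_arm(
  offset=[
    [0.2,-1.1,0],
    [0.1,-1.1,0],
    [0.2,-1.1,0],
    [0.1,-0.8,0],
    [0,0,0],
  ],
  twist=[
    [0,0,0],
    [0,0,0],
    [0,0,0],
    [0,0,0],
    [0,0,0],
  ],
  grip=[0.7,0.7,0.7,0.7,0.7],
)

```text
time: 6.15
ee_pos: [0.5231, 0.1329, 0.1097]
tcp_rot: [179.9, -0.2, 22.3]
wrist_force: [-0.1, 0.8, 6.9]
opening: 0.0657
grasp_force: 29.2
```

```bash
python3 - <<'E'
from h import *
np.set_printoptions(precision=4,suppress=True)
o,p,q=state();print(p,o["tcp_rot"],o["wrist_force"],o["opening"])
t,s=viewer.camera("top"),viewer.camera("side")
a=cv2.resize(t["color"][215:315,220:330],None,fx=3.6,fy=3.6,interpolation=2)
b=cv2.resize(s["color"][190:290,250:360],None,fx=3.6,fy=3.6,interpolation=2)
cv2.imwrite("pics/c1.png",np.hstack([a,b])[:,:,::-1])
E
```

```text
[0.5231 0.1329 0.1097] [179.9402  -0.2296  22.3473] [-0.0883  0.8398  6.9391] 0.06571924420784392
```

View pics/c1.png

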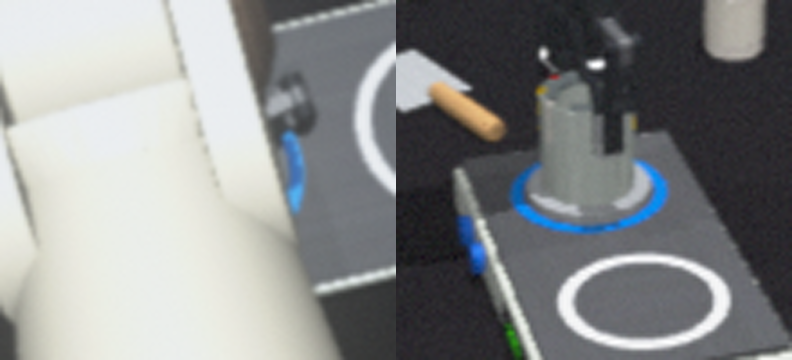

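The side crop shows the pot's foot nearly concentric in the blue ring. I'll release, move clear toward the lid, and check from above.

Emit:
move_arm(
  offset=[
    [0,0,0],
    [0,0,0],
    [0,0,0],
    [0,0,0],
    [0,0,-1],
  ],
  twist=[
    [0,0,0],
    [0,0,0],
    [0,0,0],
    [0,0,0],
    [0,0,0],
  ],
  grip=[0.9,1,1,1,1],
)

```text
time: 6.75
ee_pos: [0.5212, 0.132, 0.1163]
tcp_rot: [-180.0, 0.1, 22.3]
wrist_force: [-0.2, 0.7, -0.8]
opening: 0.0852
grasp_force: 0.0
```

Emit:
move_arm(
  offset=[
    [0,0,-3],
    [0,0,-3],
    [0,0,-3],
    [0,0,-3],
    [-0.3,4.2,0],
  ],
  twist=[
    [0,0,0],
    [0,0,0],
    [0,0,0],
    [0,0,0],
    [0,0,0],
  ],
  grip=[1,1,1,1,1],
)

```text
time: 7.25
ee_pos: [0.5357, 0.0948, 0.2427]
tcp_rot: [180.0, -0.4, 22.6]
wrist_force: [1.1, -0.6, -0.1]
opening: 0.0859
grasp_force: 0.0
```

Emit:
move_arm(
  offset=[
    [-1.4,4.2,0],
    [-1.4,4.2,0],
    [-1.4,4.2,0],
    [-1.4,4.2,0],
    [-1.4,4.2,0],
  ],
  twist=[
    [0,0,0],
    [0,0,0],
    [0,0,0],
    [0,0,0],
    [0,0,0],
  ],
  grip=[1,0.5,0.5,0.5,0.5],
)

```text
time: 7.75
ee_pos: [0.5499, -0.1304, 0.2382]
tcp_rot: [180.0, -0.0, 22.3]
wrist_force: [0.5, -0.2, -0.3]
opening: 0.0428
grasp_force: 0.0
```

Emit:
move_arm(
  offset=[
    [-1.4,4.2,0],
    [-1.4,4.2,0],
    [-1.4,4.2,0],
    [-1.4,4.2,0],
    [0,0,0],
  ],
  twist=[
    [0,0,0],
    [0,0,0],
    [0,0,0],
    [0,0,0],
    [0,0,0],
  ],
  grip=[0.5,0.5,0.5,0.5,0.5],
)

```text
time: 8.25
ee_pos: [0.5616, -0.3099, 0.2365]
tcp_rot: [180.0, 0.1, 22.1]
wrist_force: [-0.2, 0.5, -0.6]
opening: 0.0428
grasp_force: 0.0
```

```bash
python3 - <<'E'
from h import *
np.set_printoptions(precision=4,suppress=True)
o,p,q=state();print(p,o["tcp_rot"],o["q"],o["opening"],o["time"])
t,s=viewer.camera("top"),viewer.camera("side")
print("bar",[atz(t,(450+(u-400)/5,210+v/5),.053) for u,v in((535,212),(612,138))])
a=cv2.resize(t["color"][225:305,230:320],None,fx=4.4,fy=4.4,interpolation=2)
b=cv2.resize(s["color"][200:280,260:350],None,fx=4.4,fy=4.4,interpolation=2)
cv2.imwrite("pics/c2.png",np.hstack([a,b])[:,:,::-1])
E
```

```text
[ 0.5616 -0.3099  0.2365] [179.9951   0.0675  22.0824] [-28.8713  17.802   23.0923  95.329   -0.0555 129.0464] 0.04276110368853336 8.25
bar [array([ 0.5343, -0.3021,  0.053 ]), array([ 0.5663, -0.3383,  0.053 ])]
```

View pics/c2.png

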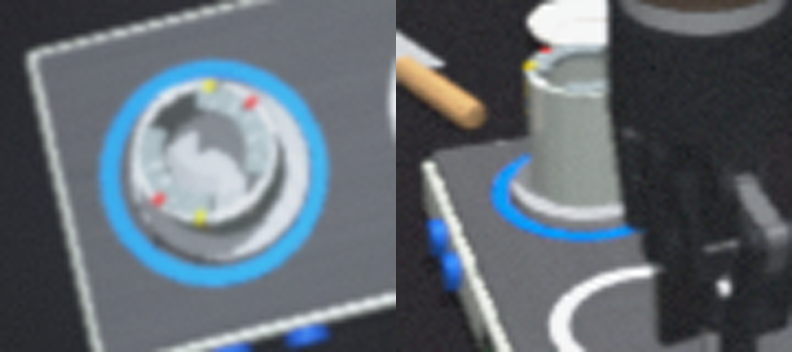

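Emit:
move_arm(
  offset=[
    [0,0,0],
    [0,0,0],
    [0,0,0],
    [0,0,0],
    [0,0,0],
  ],
  twist=[
    [0,0,-0.14],
    [0,0,-0.14],
    [0,0,-0.14],
    [0,0,-0.14],
    [0,0,-0.14],
  ],
  grip=[0.5,0.5,0.5,0.5,0.5],
)

```text
time: 8.85
ee_pos: [0.5624, -0.3036, 0.2382]
tcp_rot: [180.0, -0.0, 62.9]
wrist_force: [-0.1, 0.1, 0.1]
opening: 0.0428
grasp_force: 0.0
```

Emit:
move_arm(
  offset=[
    [0,0,0],
    [0,0,0],
    [0,0,0],
    [0,0,0],
    [0,0,0],
  ],
  twist=[
    [0,0,-0.14],
    [0,0,-0.14],
    [0,0,-0.14],
    [0,0,-0.14],
    [0,0,-0.14],
  ],
  grip=[0.5,0.5,0.5,0.5,0.5],
)

```text
time: 9.35
ee_pos: [0.5624, -0.3036, 0.2382]
tcp_rot: [180.0, 0.0, 103.0]
wrist_force: [0.3, -0.4, -0.1]
opening: 0.0428
grasp_force: 0.0
```

Emit:
move_arm(
  offset=[
    [0,0,0],
    [0,0,0],
    [0,0,3],
    [0,0,3],
    [0,0,0],
  ],
  twist=[
    [0,0,-0.14],
    [0,0,-0.14],
    [0,0,-0.14],
    [0,0,-0.14],
    [0,0,0],
  ],
  grip=[0.5,0.5,0.5,0.5,0.5],
)

```text
time: 9.85
ee_pos: [0.5609, -0.303, 0.1738]
tcp_rot: [-179.9, -0.3, 134.8]
wrist_force: [-0.6, 0.5, -0.0]
opening: 0.0431
grasp_force: 0.0
```

```bash
python3 - <<'E'
from h import *
np.set_printoptions(precision=4,suppress=True)
o,p,q=state();print(p,o["tcp_rot"],o["q"],o["opening"],o["time"])
print("to lid",q.as_matrix().T@(np.array([.552,-.320,.047])-p)*100)
t,s=viewer.camera("top"),viewer.camera("side")
U={k:atz(t,(230+u[0]/4.4,225+u[1]/4.4),.13)[:2] for k,u in dict(y1=(209,86),y2=(201,216),r1=(250,103),r2=(158,199)).items()}
for a,b in(("y1","y2"),("r1","r2")):
    d=U[a]-U[b];print(a,(U[a]+U[b])/2,np.linalg.norm(d),np.degrees(np.arctan2(d[1],d[0])))
X,C,uv=cloud(t,240,320,225,305)
m=(C[:,2]>130)&(C[:,0]<120)&(C[:,2]-C[:,0]>60);Y=np.array([atz(t,u,.045) for u in uv[m]])
c,r=circ(Y);print("mix",c,r,m.sum())
m=(abs(X[:,2]-.055)<.006)&(np.hypot(*(X[:,:2]-c).T)<.060)&(C[:,2]-C[:,0]<60);Y=np.array([atz(t,u,.055) for u in uv[m]])
M=np.zeros((480,640),np.uint8);d=np.hypot(*(Y[:,:2]-c).T)
h=[]
for a in np.arange(0,360,10):
    th=np.degrees(np.arctan2(Y[:,1]-c[1],Y[:,0]-c[0]))%360;g=abs((th-a+180)%360-180)<7
    if g.sum()>3:h.append(np.r_[a,d[g].max(),g.sum()])
print(np.array(h).T)
X,C,uv=cloud(s,280,345,200,262); 
m=(X[:,2]>.115)&(X[:,2]<.145)&(np.hypot(*(X[:,:2]-[.522,.133]).T)<.045);print("side rim",circ(X[m]),X[m].min(0),X[m].max(0))
save(s,"side3.png")
E
```

```text
[ 0.5609 -0.303   0.1738] [-179.9103   -0.3284  134.8468] [-28.3815  16.6331  14.6994  88.4066   0.0089  16.7714] 0.04305296481347389 9.85
to lid [-0.6461 -1.8115 12.6796]
y1 [0.5211 0.1309] 0.06086017161729088 -4.203197494325005
r1 [0.5211 0.1313] 0.06151847094974396 -44.6700352121872
mix [0.5148 0.1322] 0.055937273141714164 748
[[  0.      10.      20.      30.      40.      50.      60.      70.
   80.      90.     100.     110.     120.     130.     140.     150.
  160.     170.     180.     190.     200.     210.     220.     230.
  240.     250.     260.     270.     280.     290.     300.     310.
  320.     330.     340.     350.    ]
 [  0.0363   0.0366   0.0361   0.035    0.0345   0.0331   0.0331   0.0486
    0.0486   0.0428   0.0441   0.0441   0.0404   0.039    0.0595   0.0599
    0.0377   0.0387   0.0387   0.0528   0.056    0.0393   0.0563   0.0565
    0.0539   0.0579   0.043    0.0431   0.0582   0.0582   0.0482   0.0482
    0.0488   0.0495   0.0508   0.0508]
 [ 33.      33.      32.      31.      31.      32.      25.      26.
   25.      23.      25.      23.      23.      20.      24.      23.
   20.      24.      27.      27.      27.      27.      29.      26.
   29.      32.      33.      31.      31.      32.      28.      31.
   31.      32.      33.      35.    ]]
side rim (array([0.5206, 0.1279]), np.float64(0.027865341973618014)) [0.4891 0.0914 0.1151] [0.5338 0.1644 0.1336]
```

```bash
python3 - <<'E'
from h import *
np.set_printoptions(precision=4,suppress=True)
t=viewer.camera("top")
X,C,uv=cloud(t,245,312,235,298)
m=(C[:,2]>130)&(C[:,0]<120)&(C[:,2]-C[:,0]>60);Y=np.array([atz(t,u,.045) for u in uv[m]])
for _ in range(5):
    c,r=circ(Y); Y=Y[abs(np.hypot(*(Y[:,:2]-c).T)-.0525)<.0065+.003*(_<2)]
print(c,r,len(Y))
S=6.2;a=cv2.resize(t["color"][234:298,246:310],None,fx=S,fy=S,interpolation=cv2.INTER_CUBIC)
b=a.copy()
def dr(cen,z,r,col):
    th=np.linspace(0,2*np.pi,200)
    pts=np.array([(proj(t,[cen[0]+r*np.cos(x),cen[1]+r*np.sin(x),z])-[246,234]+.5)*S for x in th])
    cv2.polylines(b,[np.round(pts).astype(np.int32)],True,col,1)
dr(c,.045,.057,(255,255,0));dr(c,.045,.048,(255,255,0));dr(c,.055,.045,(255,0,0));dr(c,.130,.033,(0,255,0))
cv2.imwrite("pics/c3.png",np.hstack([a,b])[:,:,::-1])
E
```

```text
[0.5224 0.1356] 0.05311080242184432 707
```

View pics/c3.png

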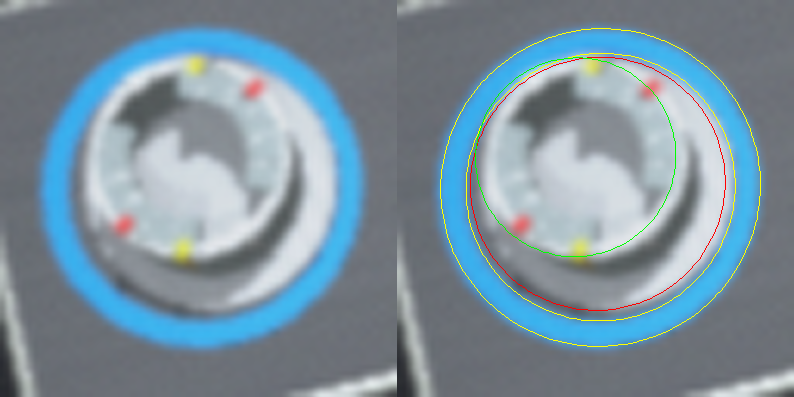

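The ring fit overlays well. The foot and rim sit about 3 mm to the right of centre (world −y), with x good. I'll go back and correct it.

Emit:
move_arm(
  offset=[
    [0,0,-3],
    [0,0,-3],
    [0,0,0],
    [0,0,0],
    [0,0,0],
  ],
  twist=[
    [0,0,-0.13],
    [0,0,-0.13],
    [0,0,-0.13],
    [0,0,-0.13],
    [0,0,-0.13],
  ],
  grip=[1,1,1,1,1],
)

```text
time: 10.5
ee_pos: [0.5627, -0.3052, 0.2402]
tcp_rot: [-179.9, 0.2, 172.0]
wrist_force: [0.5, -0.9, 0.3]
opening: 0.0854
grasp_force: 0.0
```

Emit:
move_arm(
  offset=[
    [0,0,0],
    [0.4,4.4,0],
    [0.4,4.4,0],
    [0.4,4.4,0],
    [0.4,4.4,0],
  ],
  twist=[
    [0,0,-0.14],
    [0,0,0],
    [0,0,0],
    [0,0,0],
    [0,0,0],
  ],
  grip=[1,1,1,1,1],
)

```text
time: 11.0
ee_pos: [0.5466, -0.1276, 0.2399]
tcp_rot: [-180.0, 0.2, 179.7]
wrist_force: [0.2, 0.7, 0.9]
opening: 0.0855
grasp_force: 0.0
```

Emit:
move_arm(
  offset=[
    [0.4,4.4,0],
    [0.4,4.4,0],
    [0.4,4.4,0],
    [0.4,4.4,0],
    [0.4,4.4,0],
  ],
  twist=[
    [0,0,0],
    [0,0,0],
    [0,0,0],
    [0,0,0],
    [0,0,0],
  ],
  grip=[1,1,1,1,1],
)

```text
time: 11.5
ee_pos: [0.5268, 0.0928, 0.2401]
tcp_rot: [180.0, 0.2, 179.7]
wrist_force: [0.6, -0.1, 0.2]
opening: 0.0853
grasp_force: 0.0
```

Emit:
move_arm(
  offset=[
    [0.4,4.4,0],
    [0,0,0],
    [0,0,0],
  ],
  twist=[
    [0,0,0],
    [0,0,0],
    [0,0,0],
  ],
  grip=[1,1,1],
)

```text
time: 11.8
ee_pos: [0.5231, 0.136, 0.2393]
tcp_rot: [180.0, 0.2, 179.9]
wrist_force: [0.3, -0.6, -0.0]
opening: 0.0855
grasp_force: 0.0
```

```bash
python3 - <<'E'
from h import *
np.set_printoptions(precision=4,suppress=True)
for _ in range(3):
    viewer.camera("side");o,p,q=state();print(p,o["tcp_rot"],o["time"])
print(q.as_matrix().T@(np.array([.522,.1357,.110])-p)*100)
E
```

```text
[0.5232 0.135  0.239 ] [179.9813   0.1243 179.8537] 11.85
[0.5233 0.1343 0.2386] [179.9871   0.1011 179.8098] 11.9
[0.5233 0.134  0.2383] [179.989    0.0781 179.7797] 11.95
[ 0.1464  0.1691 12.8312]
```

Emit:
move_arm(
  offset=[
    [0.1,0.1,3],
    [0,0,3],
    [0,0,3],
    [0,0,2.3],
    [0,0,1.5],
  ],
  twist=[
    [0,0,0],
    [0,0,0],
    [0,0,0],
    [0,0,0],
    [0,0,0],
  ],
  grip=[1,1,1,1,1],
  force=25,
)

```text
time: 12.45
ee_pos: [0.5217, 0.1344, 0.1078]
tcp_rot: [-180.0, -0.1, 179.7]
wrist_force: [0.4, 0.3, -0.0]
opening: 0.0855
grasp_force: 0.0
```

Emit:
move_arm(
  offset=[
    [0,0,0],
    [0,0,0],
    [0,0,0],
    [0,0,0],
    [0,0,0],
  ],
  twist=[
    [0,0,0],
    [0,0,0],
    [0,0,0],
    [0,0,0],
    [0,0,0],
  ],
  grip=[1,0.7,0.7,0.7,0.7],
)

```text
time: 12.95
ee_pos: [0.5228, 0.1354, 0.1111]
tcp_rot: [-180.0, 0.2, 179.9]
wrist_force: [-0.5, -5.8, 6.3]
opening: 0.066
grasp_force: 30.1
```

Emit:
move_arm(
  offset=[
    [0,0,0],
    [0,0,0],
    [0,0,0],
    [0,0,0],
  ],
  twist=[
    [0,0,0],
    [0,0,0],
    [0,0,0],
    [0,0,0],
  ],
  grip=[0.7,0.7,0.7,0.7],
)

```text
time: 13.35
ee_pos: [0.5228, 0.1354, 0.1111]
tcp_rot: [-180.0, 0.2, 179.9]
wrist_force: [0.3, -5.9, 6.4]
opening: 0.0661
grasp_force: 30.1
```

Emit:
move_arm(
  offset=[
    [0,0,0],
    [0,0,0],
    [0,0,0],
    [0,0,-2],
    [0,0,-3],
  ],
  twist=[
    [0,0,0],
    [0,0,0],
    [0,0,0],
    [0,0,0],
    [0,0,0],
  ],
  grip=[1,1,1,1,1],
)

```text
time: 13.85
ee_pos: [0.521, 0.1357, 0.1581]
tcp_rot: [-180.0, -0.2, 179.9]
wrist_force: [0.4, -0.0, 1.0]
opening: 0.0856
grasp_force: 0.0
```

Emit:
move_arm(
  offset=[
    [0,0,-3],
    [0,0,-3],
    [0,0,-2],
    [-0.3,-4.5,0],
    [-0.3,-4.5,0],
  ],
  twist=[
    [0,0,0],
    [0,0,0],
    [0,0,0],
    [0,0,0],
    [0,0,0],
  ],
  grip=[1,1,1,1,0.5],
)

```text
time: 14.35
ee_pos: [0.5281, 0.0458, 0.24]
tcp_rot: [180.0, 0.1, -179.9]
wrist_force: [0.7, -1.0, -0.7]
opening: 0.073
grasp_force: 0.0
```

Emit:
move_arm(
  offset=[
    [-0.3,-4.5,0],
    [-0.3,-4.5,0],
    [-0.3,-4.5,0],
    [-0.3,-4.5,0],
    [-0.3,-4.5,0],
  ],
  twist=[
    [0,0,0],
    [0,0,0],
    [0,0,0],
    [0,0,0],
    [0,0,0],
  ],
  grip=[0.5,0.5,0.5,0.5,0.5],
)

```text
time: 14.85
ee_pos: [0.5423, -0.1809, 0.2393]
tcp_rot: [180.0, 0.0, 179.9]
wrist_force: [-0.1, 1.7, 0.1]
opening: 0.0427
grasp_force: 0.0
```

Emit:
move_arm(
  offset=[
    [-0.3,-4.5,0],
    [-0.3,-4.5,0],
    [-0.3,-4.5,0],
    [0,0,0],
    [0,0,0],
  ],
  twist=[
    [0,0,0],
    [0,0,0],
    [0,0,0],
    [0,0,0.13],
    [0,0,0.13],
  ],
  grip=[0.5,0.5,0.5,0.5,0.5],
)

```text
time: 15.35
ee_pos: [0.551, -0.3157, 0.2383]
tcp_rot: [180.0, -0.1, 164.6]
wrist_force: [0.2, 0.3, 0.5]
opening: 0.0425
grasp_force: 0.0
```

Emit:
move_arm(
  offset=[
    [0,0,0],
    [0,0,0],
    [0,0,0],
    [0,0,0],
    [0,0,0],
  ],
  twist=[
    [0,0,0.13],
    [0,0,0.13],
    [0,0,0.13],
    [0,0,0.13],
    [0,0,0],
  ],
  grip=[0.5,0.5,0.5,0.5,0.5],
)

```text
time: 15.85
ee_pos: [0.5513, -0.3141, 0.2391]
tcp_rot: [180.0, -0.0, 135.1]
wrist_force: [0.0, -0.0, -0.1]
opening: 0.0427
grasp_force: 0.0
```

```bash
cat > ring.py <<'E'
from h import *
np.set_printoptions(precision=4,suppress=True)
t=viewer.camera("top")
X,C,uv=cloud(t,245,312,235,298)
m=(C[:,2]>130)&(C[:,0]<120)&(C[:,2]-C[:,0]>60);Y=np.array([atz(t,u,.045) for u in uv[m]])
for _ in range(5):
    c,r=circ(Y); Y=Y[abs(np.hypot(*(Y[:,:2]-c).T)-.0525)<.0065+.003*(_<2)]
print("ring",c,r,len(Y))
# marks
S={}
for k,f in dict(y=lambda C:(C[:,0]>150)&(C[:,1]>140)&(C[:,2]<130),r=lambda C:(C[:,0]-C[:,1]>50)).items():
    w=f(C);print(k,w.sum())
    pts=uv[w];cen=pts.mean(0);up=pts[:,1]<cen[1]
    a=atz(t,pts[up].mean(0),.13)[:2];b=atz(t,pts[~up].mean(0),.13)[:2];d=a-b
    print(k,(a+b)/2,np.linalg.norm(d),np.degrees(np.arctan2(d[1],d[0])))
S=6.2;a=cv2.resize(t["color"][234:298,246:310],None,fx=S,fy=S,interpolation=cv2.INTER_CUBIC);b=a.copy()
def dr(cen,z,r,col):
    pts=np.array([(proj(t,[cen[0]+r*np.cos(x),cen[1]+r*np.sin(x),z])-[246,234]+.5)*S for x in np.linspace(0,2*np.pi,200)])
    cv2.polylines(b,[np.round(pts).astype(np.int32)],True,col,1)
dr(c,.045,.057,(255,255,0));dr(c,.045,.048,(255,255,0));dr(c,.055,.045,(255,0,0));dr(c,.130,.033,(0,255,0))
cv2.imwrite("pics/c4.png",np.hstack([a,b])[:,:,::-1])
o,p,q=state();print(p,o["tcp_rot"],o["opening"],o["time"])
print("to lid",q.as_matrix().T@(np.array([.552,-.320,.047])-p)*100)
E
python3 ring.py
```

```text
ring [0.5224 0.1362] 0.05296543268250493 718
y 7
y [0.5217 0.1352] 0.06223960774450643 -4.621497019103617
r 14
r [0.5219 0.1351] 0.06190727374565305 -44.53596123215318
[ 0.5513 -0.3141  0.2391] [179.9946  -0.0167 135.3764] 0.04239294882433648 15.9
to lid [-0.4699 -0.3697 19.2108]
```

View pics/c4.png

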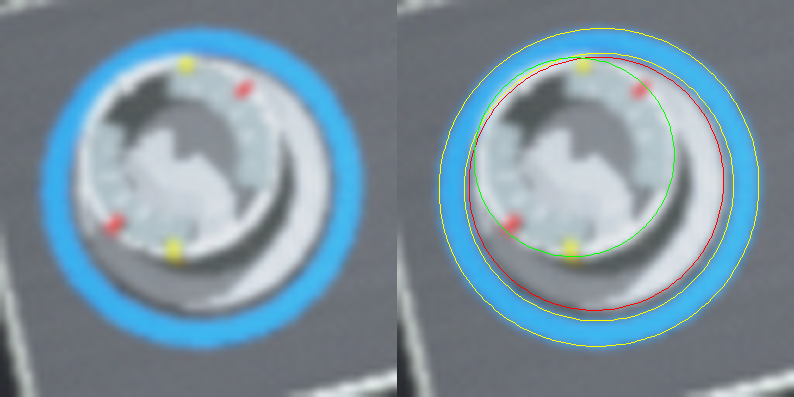

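The pot is now centred to within about 1 mm, and the pot's x axis is at about 35.5°. Next is the lid.

Emit:
move_arm(
  offset=[
    [-0.5,-0.4,4],
    [0,0,4],
    [0,0,4],
    [0,0,3],
    [0,0,0],
  ],
  twist=[
    [0,0,0.03],
    [0,0,0],
    [0,0,0],
    [0,0,0],
    [0,0,0],
  ],
  grip=[0.5,0.5,0.5,0.5,0.5],
)

```text
time: 16.4
ee_pos: [0.5498, -0.3193, 0.0844]
tcp_rot: [-179.9, -0.4, 133.7]
wrist_force: [-0.1, -0.4, -0.3]
opening: 0.0428
grasp_force: 0.0
```

Emit:
move_arm(
  offset=[
    [0,0,0],
    [0,0,0],
  ],
  twist=[
    [0,0,0],
    [0,0,0],
  ],
  grip=[0.5,0.5],
)

```text
time: 16.6
ee_pos: [0.5529, -0.3211, 0.0918]
tcp_rot: [179.9, 0.2, 133.6]
wrist_force: [0.2, -0.1, -0.5]
opening: 0.0426
grasp_force: 0.0
```

```bash
python3 - <<'E'
from h import *
np.set_printoptions(precision=4,suppress=True)
s=viewer.camera("side");o,p,q=state();print(p,o["tcp_rot"],o["time"])
print("to lid",q.as_matrix().T@(np.array([.552,-.320,.047])-p)*100)
cv2.imwrite("pics/c5.png",cv2.resize(s["color"][300:410,260:400],None,fx=4.3,fy=4.3,interpolation=2)[:,:,::-1])
E
```

```text
[ 0.5529 -0.3212  0.0919] [179.94     0.1958 133.5428] 16.65
to lid [0.1657 0.0078 4.491 ]
```

View pics/c5.png

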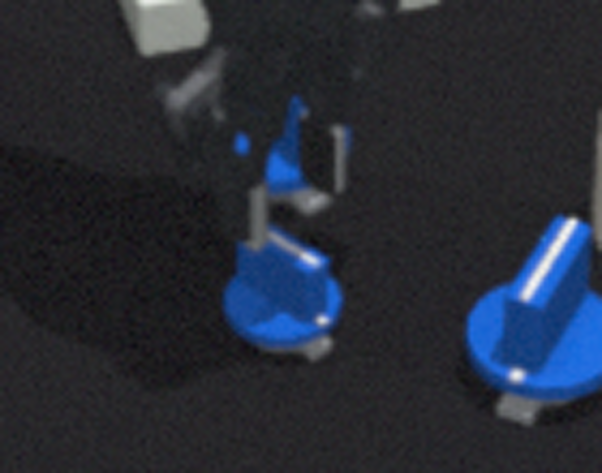

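The side crop shows the fingers straddling the lid's bar, with the left finger at (258,215), the right at (340,160) and the bar at (297,250).

Emit:
move_arm(
  offset=[
    [0.1,0,1.5],
    [0,0,1.2],
    [0,0,0.9],
    [0,0,0.6],
    [0,0,0.3],
  ],
  twist=[
    [0,0,0],
    [0,0,0],
    [0,0,0],
    [0,0,0],
    [0,0,0],
  ],
  grip=[0.5,0.5,0.5,0.5,0.5],
  force=50,
)

```text
time: 17.15
ee_pos: [0.5508, -0.3197, 0.0431]
tcp_rot: [-180.0, -0.1, 133.5]
wrist_force: [0.1, -0.5, -0.0]
opening: 0.0426
grasp_force: 0.0
```

Emit:
move_arm(
  offset=[
    [0,0,0],
    [0,0,0],
    [0,0,0],
    [0,0,0],
    [0,0,0],
  ],
  twist=[
    [0,0,0],
    [0,0,0],
    [0,0,0],
    [0,0,0],
    [0,0,0],
  ],
  grip=[0.5,0,0,0,0],
)

```text
time: 17.65
ee_pos: [0.5515, -0.3201, 0.0449]
tcp_rot: [180.0, 0.1, 133.5]
wrist_force: [-0.1, 0.1, 2.5]
opening: 0.0133
grasp_force: 49.1
```

Emit:
move_arm(
  offset=[
    [0,0,0],
    [0,0,0],
  ],
  twist=[
    [0,0,0],
    [0,0,0],
  ],
  grip=[0,0],
)

```text
time: 17.85
ee_pos: [0.5515, -0.3201, 0.0449]
tcp_rot: [180.0, 0.1, 133.5]
wrist_force: [-0.7, -0.6, 4.2]
opening: 0.0134
grasp_force: 49.5
```

Emit:
move_arm(
  offset=[
    [0,0,-2],
    [0,0,-4],
    [0,0,-4],
    [0,0,-4],
    [0,0,-4],
  ],
  twist=[
    [0,0,0],
    [0,0,0],
    [0,0,-0.14],
    [0,0,-0.14],
    [0,0,-0.14],
  ],
  grip=[0,0,0,0,0],
)

```text
time: 18.35
ee_pos: [0.5508, -0.3196, 0.2253]
tcp_rot: [180.0, -0.1, 157.9]
wrist_force: [1.1, -0.5, -0.8]
opening: 0.0134
grasp_force: 48.8
```

Emit:
move_arm(
  offset=[
    [0,0,0],
    [0,0,0],
    [0,0,0],
    [0,0,0],
    [0,0,0],
  ],
  twist=[
    [0,0,-0.14],
    [0,0,-0.14],
    [0,0,-0.14],
    [0,0,-0.14],
    [0,0,-0.14],
  ],
  grip=[0,0,0,0,0],
)

```text
time: 18.85
ee_pos: [0.551, -0.3198, 0.2236]
tcp_rot: [179.9, -0.0, -162.0]
wrist_force: [0.5, -0.1, -0.9]
opening: 0.0132
grasp_force: 48.8
```

Emit:
move_arm(
  offset=[
    [0,0,0],
    [0,0,0],
    [0,0,0],
    [0,0,0],
  ],
  twist=[
    [0,0,-0.14],
    [0,0,-0.14],
    [0,0,-0.03],
    [0,0,0],
  ],
  grip=[0,0,0,0],
)

```text
time: 19.25
ee_pos: [0.5511, -0.3198, 0.2238]
tcp_rot: [180.0, -0.0, -144.7]
wrist_force: [0.6, -0.7, -1.1]
opening: 0.013
grasp_force: 48.8
```

Emit:
move_arm(
  offset=[
    [-2.1,3.4,0],
    [-2.1,3.4,0],
    [-2.1,3.4,0],
    [-2.1,3.4,0],
    [-2.1,3.4,0],
  ],
  twist=[
    [0,0,0],
    [0,0,0],
    [0,0,0],
    [0,0,0],
    [0,0,0],
  ],
  grip=[0,0,0,0,0],
)

```text
time: 19.75
ee_pos: [0.5378, -0.119, 0.2242]
tcp_rot: [180.0, 0.0, -144.8]
wrist_force: [0.6, -0.2, -1.6]
opening: 0.0134
grasp_force: 49.1
```

Emit:
move_arm(
  offset=[
    [-2.1,3.4,0],
    [-2.1,3.4,0],
    [-2.1,3.4,0],
    [-2.1,3.4,0],
    [-2.1,3.4,0],
  ],
  twist=[
    [0,0,0],
    [0,0,0],
    [0,0,0],
    [0,0,0],
    [0,0,0],
  ],
  grip=[0,0,0,0,0],
)

```text
time: 20.25
ee_pos: [0.5248, 0.0805, 0.2243]
tcp_rot: [-180.0, 0.0, -144.8]
wrist_force: [0.2, 0.1, -1.2]
opening: 0.0131
grasp_force: 49.1
```

Emit:
move_arm(
  offset=[
    [-1.5,2,0],
    [0,0,0],
    [0,0,0],
    [0,0,0],
    [0,0,0],
  ],
  twist=[
    [0,0,0],
    [0,0,0],
    [0,0,0],
    [0,0,0],
    [0,0,0],
  ],
  grip=[0,0,0,0,0],
)

```text
time: 20.75
ee_pos: [0.526, 0.103, 0.2243]
tcp_rot: [-180.0, -0.0, -144.7]
wrist_force: [-0.4, -0.4, -0.3]
opening: 0.0134
grasp_force: 49.1
```

```bash
python3 - <<'E'
from h import *
np.set_printoptions(precision=4,suppress=True)
o,p,q=state();print(p,o["tcp_rot"],o["time"],o["opening"],o["grasp_force"],o["wrist_force"],o["q"])
print("to pot",q.as_matrix().T@(np.array([.5228,.1354,.185])-p)*100)
E
```

```text
[0.526  0.103  0.2243] [-179.9959   -0.0066 -144.7028] 20.75 0.013407224550599001 49.080026149749756 [-0.4313 -0.4277 -0.2649] [ 11.0795   2.5279   4.274   91.7504  -0.0064 -24.2177]
to pot [-1.6155  2.8307  3.9278]
```

Emit:
move_arm(
  offset=[
    [-0.8,1.4,1],
    [-0.8,1.4,1],
    [0,0,1],
    [0,0,0],
    [0,0,0],
  ],
  twist=[
    [0,0,0],
    [0,0,0],
    [0,0,0],
    [0,0,0],
    [0,0,0],
  ],
  grip=[0,0,0,0,0],
)

```text
time: 21.25
ee_pos: [0.5225, 0.136, 0.1939]
tcp_rot: [180.0, -0.0, -144.6]
wrist_force: [-0.1, 0.0, -1.3]
opening: 0.0129
grasp_force: 49.1
```

```bash
python3 - <<'E'
from h import *
np.set_printoptions(precision=4,suppress=True)
s=viewer.camera("side");o,p,q=state();print(p,o["tcp_rot"],o["time"])
print("to pot",q.as_matrix().T@(np.array([.5228,.1354,.162])-p)*100)
X,C,uv=cloud(s,270,340,190,270)
lo=p[2]-.0449
m=(X[:,2]>lo+.008)&(X[:,2]<lo+.025)&(C[:,2]-C[:,0]>40);Y=X[m];print("disc",m.sum(),Y.mean(0),Y.min(0),Y.max(0))
m=(X[:,2]<.132)&(X[:,2]>.08)&(np.hypot(*(X[:,:2]-[.523,.135]).T)<.042);Y=X[m];print("wall",m.sum(),circ(Y),Y.min(0),Y.max(0))
f=6
b=cv2.resize(s["color"][185:270,255:345],None,fx=f,fy=f,interpolation=2)
def dr(cen,z,r,col):
    pts=np.array([(proj(s,[cen[0]+r*np.cos(x),cen[1]+r*np.sin(x),z])-[255,185]+.5)*f for x in np.linspace(0,2*np.pi,200)])
    cv2.polylines(b,[np.round(pts).astype(np.int32)],True,col,1)
dr([.5228,.1354],.13,.033,(0,255,0));dr([.5228,.1354],.045,.057,(255,255,0));dr(p,lo+.020,.027,(255,0,0));dr(p,lo+.013,.027,(255,0,0))
cv2.imwrite("pics/c6.png",b[:,:,::-1])
E
```

```text
[0.5227 0.1359 0.1944] [-179.9969   -0.0064 -144.5789] 21.3
to pot [ 0.0199 -0.0495  3.2354]
disc 120 [0.5251 0.1203 0.1678] [0.4983 0.1048 0.1604] [0.5486 0.1477 0.1742]
wall 685 (array([0.5227, 0.1319]), np.float64(0.030238526570749016)) [0.4887 0.0947 0.0802] [0.5556 0.1706 0.1319]
```

View pics/c6.png

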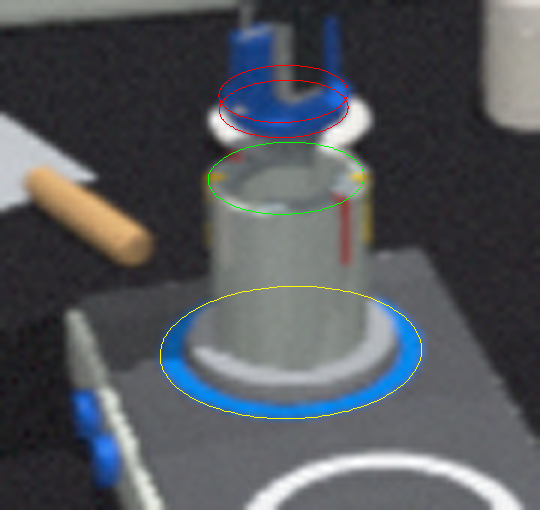

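The overlay matches: the lid disc is directly above the pot mouth to within about 1 mm. I'll lower it slowly.

Emit:
move_arm(
  offset=[
    [0,0,0.8],
    [0,0,0.7],
    [0,0,0.5],
    [0,0,0.3],
    [0,0,0],
  ],
  twist=[
    [0,0,0],
    [0,0,0],
    [0,0,0],
    [0,0,0],
    [0,0,0],
  ],
  grip=[0,0,0,0,0],
)

```text
time: 21.8
ee_pos: [0.5225, 0.1358, 0.1707]
tcp_rot: [180.0, -0.0, -144.6]
wrist_force: [-0.6, 0.1, -0.2]
opening: 0.0133
grasp_force: 49.1
```

Emit:
move_arm(
  offset=[
    [0,0,0.2],
    [0,0,0.2],
    [0,0,0.2],
    [0,0,0],
    [0,0,0],
  ],
  twist=[
    [0,0,0],
    [0,0,0],
    [0,0,0],
    [0,0,0],
    [0,0,0],
  ],
  grip=[0,0,0,0,0],
)

```text
time: 22.3
ee_pos: [0.5227, 0.136, 0.1653]
tcp_rot: [-180.0, -0.0, -144.6]
wrist_force: [-0.1, 0.6, -0.5]
opening: 0.0133
grasp_force: 49.1
```

Emit:
move_arm(
  offset=[
    [0,0,0.2],
    [0,0,0.1],
    [0,0,0],
    [0,0,0],
  ],
  twist=[
    [0,0,0],
    [0,0,0],
    [0,0,0],
    [0,0,0],
  ],
  grip=[0,0,0,0],
)

```text
time: 22.7
ee_pos: [0.5227, 0.136, 0.1623]
tcp_rot: [180.0, 0.0, -144.6]
wrist_force: [0.8, -0.8, -0.6]
opening: 0.0133
grasp_force: 49.1
```

Emit:
move_arm(
  offset=[
    [0,0,0.1],
    [0,0,0],
    [0,0,0],
  ],
  twist=[
    [0,0,0],
    [0,0,0],
    [0,0,0],
  ],
  grip=[0,0,0],
)

```text
time: 23.0
ee_pos: [0.5228, 0.136, 0.1618]
tcp_rot: [-180.0, 0.0, -144.6]
wrist_force: [-1.3, 0.9, 4.2]
opening: 0.0134
grasp_force: 49.9
```

Emit:
move_arm(
  offset=[
    [0,0,0],
    [0,0,0],
    [0,0,0],
    [0,0,0],
    [0,0,0],
  ],
  twist=[
    [0,0,0.07],
    [0,0,0.07],
    [0,0,0.07],
    [0,0,0.07],
    [0,0,0.07],
  ],
  grip=[0,0,0,0,0],
)

```text
time: 23.5
ee_pos: [0.5232, 0.1358, 0.1618]
tcp_rot: [-180.0, 0.1, -164.8]
wrist_force: [1.4, -1.9, 3.2]
opening: 0.0134
grasp_force: 49.9
```

Emit:
move_arm(
  offset=[
    [0,0,0],
    [0,0,0],
    [0,0,0],
    [0,0,0],
    [0,0,0],
  ],
  twist=[
    [0,0,0.07],
    [0,0,0.07],
    [0,0,0.07],
    [0,0,0.07],
    [0,0,0.07],
  ],
  grip=[0,0,0,0,0],
)

```text
time: 24.0
ee_pos: [0.5232, 0.1356, 0.1618]
tcp_rot: [-180.0, 0.1, 175.1]
wrist_force: [0.7, -2.8, 4.2]
opening: 0.0131
grasp_force: 49.9
```

Emit:
move_arm(
  offset=[
    [0,0,0],
    [0,0,0],
    [0,0,0],
    [0,0,0],
  ],
  twist=[
    [0,0,0],
    [0,0,0],
    [0,0,0],
    [0,0,0],
  ],
  grip=[0,0,0,0],
)

```text
time: 24.4
ee_pos: [0.5231, 0.1357, 0.1618]
tcp_rot: [-180.0, 0.1, 175.4]
wrist_force: [2.1, -3.3, 5.8]
opening: 0.0133
grasp_force: 50.1
```

```bash
python3 - <<'E'
from h import *
np.set_printoptions(precision=4,suppress=True)
s=viewer.camera("side");o,p,q=state();print(p,o["tcp_rot"],o["time"],o["wrist_force"],o["torque"],o["opening"])
c=np.array([.5228,.1354])
X,C,uv=cloud(s,280,330,195,260)
z=X[:,2]
ok=(np.hypot(*(X[:,:2]-c).T)<.045)&(z>.06)&(z<.136)
for k,w in dict(y=(C[:,0]-C[:,2]>45)&(C[:,1]-C[:,2]>35),r=(C[:,0]-C[:,1]>50)).items():
    w&=ok
    print(k,w.sum());print(np.c_[uv[w],X[w],np.degrees(np.arctan2(X[w][:,1]-c[1],X[w][:,0]-c[0]))][:14])
for a in(-4.5,-44.5):
    th=np.radians(a);print("exp",a,[proj(s,[c[0]+.033*np.cos(th+b),c[1]+.033*np.sin(th+b),.13]) for b in(0,np.pi)],[proj(s,[c[0]+.033*np.cos(th),c[1]+.033*np.sin(th),.10])])
m=(C[:,2]-C[:,0]>50)&(z>.14)&(z<.185);Y=X[m]
w=(C[:,2]-C[:,0]>50)&(z>.150)&(np.hypot(*(X[:,:2]-c).T)<.035);B=X[w];print("bar",w.sum(),B.mean(0))
if w.sum()>5:
    e,v=np.linalg.eigh(np.cov(B[:,:2].T));print(np.degrees(np.arctan2(v[1,1],v[0,1])),np.sqrt(e*12))
E
```

```text
[0.5232 0.1357 0.1618] [-179.9769    0.0815  175.4285] 24.45 [ 1.0134 -2.7446  5.2405] [-0.7985 -0.1183  0.0335] 0.013164620971051038
y 7
[[ 289.      214.        0.4895    0.1396    0.1291  172.8393]
 [ 290.      214.        0.4921    0.1344    0.1317 -178.1234]
 [ 291.      214.        0.4946    0.1372    0.1302  176.2631]
 [ 314.      214.        0.553     0.1327    0.1302   -5.063 ]
 [ 315.      214.        0.5556    0.1331    0.1299   -3.9516]
 [ 289.      215.        0.4894    0.1389    0.1266  174.0988]
 [ 315.      215.        0.5556    0.1357    0.1257    0.4518]]
r 13
[[311.     217.       0.5447   0.1171   0.1302 -39.833 ]
 [311.     218.       0.5443   0.1056   0.1334 -54.1026]
 [312.     218.       0.547    0.1118   0.13   -44.241 ]
 [312.     219.       0.5471   0.1143   0.1259 -41.0449]
 [312.     220.       0.5468   0.109    0.1258 -47.6266]
 [312.     221.       0.5468   0.1076   0.1237 -49.219 ]
 [312.     222.       0.5468   0.1092   0.12   -47.5134]
 [312.     223.       0.5466   0.1046   0.1196 -52.3216]
 [312.     224.       0.5465   0.1059   0.1161 -51.1517]
 [312.     225.       0.5465   0.1066   0.1128 -50.5025]
 [312.     226.       0.5465   0.107    0.1097 -50.1714]
 [312.     227.       0.5465   0.11     0.1052 -46.9799]
 [312.     228.       0.5465   0.1105   0.1021 -46.4541]]
exp -4.5 [array([315.0564, 214.017 ]), array([289.16  , 213.9848])] [array([315.2339, 224.3758])]
exp -44.5 [array([311.7142, 217.929 ]), array([292.7214, 210.1711])] [array([311.9257, 228.3746])]
bar 69 [0.5261 0.1281 0.1609]
174.30150154799844 [0.0089 0.0598]
```

The pot's marks are where I predicted, at −4.5° and −44.5°, so the pot has not turned. The lid's bar is at −4.6°, on the yellow mark, and still gripped. Handing in.

```bash
python3 -c "
from workcell import bot
print(bot.job_done())"
```

```text
the job is handed in; nothing more can be done
None
```

The job is handed in: the pot was slid to within about 1 mm of the blue ring's centre, and the smallest blue lid is seated, turned about 40° clockwise to the yellow mark and still gripped there, but the hand-in returned no verdict.

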